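# Show a retained sample's label to the inspection camera

## Robot

A 6-joint arm with a two-finger parallel gripper is mounted at the origin on the work surface. World frame = base frame: x ahead of the robot, y to its left, z up, the work surface at z = 0. Lengths are in m, angles in rad, forces in N, time in s.
With the tool pointing down it reaches from about 0.35 to 0.85 m from the base axis. Payload 8.1 kg.
Tool frame: the origin (TCP) lies between the finger pads; the fingertips stand 14 mm ahead of it and the grasp point (between the pads) lies 5 mm behind it (robot.tip_reach is the z of the fingertips in the tool frame, in m); z points along the fingers, y is the line along which they close (so a half turn about z gives the same grasp; the last joint's range is limited). The gripper opens to 93 mm and grips with 3 to 60 N. Pads are 15 mm wide; open, the fingers measure 128 mm over their backs; the gripper's body (75 mm by 188 mm) begins 65 mm behind the grasp point.
Start: joints at [1.124, 0.13, 1.488, -0, 1.523, -0.085], TCP at [0.212, 0.561, 0.2] pointing down, gripper open.
Joint ranges: [-2.96, 2.96], [-0.89, 2.26], [0.02, 2.5], [-1.34, 4.48], [0, 2.73], [-2.66, 2.66]. Speed limits (rad/s): [2.39, 2.39, 2.79, 3.14, 3.14, 3.14].

## Interface

Orientations are given as a rotation vector (axis times angle).
In Python, from plant import robot gives the robot as it stands. The module is installed in compiled form; this text tells all that it offers.
- The arm moves only by the shell command python3 -m handwheel 'ROWS' [FORCE]. ROWS is JSON, a list of rows, each a list of 7 numbers: the closure, from -1 (fully open) to 1 (shut), then the shift along the tool's x, y, z each as a share of 100 cm, from -1 to 1, then the turn, a rotation vector about the tool's x, y, z each as a share of 180 degrees, from -1 to 1. In form: [[grip, tx, ty, tz, rx, ry, rz], ...]. A call has 1 to 20 rows; each row is the pose to reach, as a shift and turn from the pose commanded when the call began, along the tool's axes at that moment, turning the shorter way round; what a row does not reach only later rows make up. A row lasts 1/8 s, in which the tool goes at most 62.5 mm and 10.7 degrees, less where a joint would pass 70% of its speed; a pose out of reach is approached as far as the arm can. A call with a number of a shift or a turn outside -1 to 1 is refused whole. A call with a gripper value outside its range is refused whole. The fingers move at their own pace and stop on an object; FORCE is the grip in N (left out, the last holds). Time passes only in rows, so rows that repeat a pose let the fingers close. It gives the time, the measured TCP pose, the force, the opening and the grip force at its end, in the units of the state.
- robot.read_state(): the state, without advancing time (a new reading comes with each control period).
- robot.read_camera(name): name is "scene" or "top"; returns a dict with "frame" (480x640x3 uint8, red, green, blue), "fx", "fy", "cx", "cy" (pixels), "rvec" (rotation vector, rad) and "tvec" (3), from world to camera coordinates, as OpenCV has them. Camera axes: x right, y down, z forward; pixel columns grow to the right and rows downward; lengths in m; the calibration is good to about 2 mm. A picture is of the moment at which its call begins. There is no depth.
- robot.close_job(): hands the job in; it is judged then, once.
Trained networks look in a picture, given as the dict that the camera call returned (one of the last four; its "shot" number tells which), for a name from the list of things; names that differ only in an ending like _2 or _b are one class to them, and where a whole thing is asked for, a point or a joint stands for the part that bears it (a point fixed in the world has none). Each returns a list of dicts, best first, with "conf" (0 to 1); they miss things now and then, are a little off and sometimes report something else, mostly with a low value. They report only what shows in the picture. A call takes as long as a camera call.
- robot.regions_of(picture, name): "mask" (480x640 bool, what is visible of it) and "rect" ([left, top, right, bottom] in pixels, round what is visible of it).
The state is a dict: "t": time; "q": joint angles; "dq": joint speeds; "joint_torque": joint torques, N m; "tool_pos": TCP position; "orientation": TCP orientation; "force": force on the tool from outside, world axes, zero at the start; "wrist_torque": the same for the moment, N m; "opening": finger opening in m; "gripper_force": force on a finger pad.
Only numpy, scipy, OpenCV 4.12 (cv2) and the standard library are available. Lean on these libraries where they do the work, as an engineer would, in place of code of your own. Each camera call takes 0.05 s, during which the arm holds its last target. There are 200 camera calls.

## Task

Take the tall sample jar out of the blue tray and hold it up to the inspection camera on the column so that its label can be recorded: the label centred and square to the lens, the right way up, about 15 cm in front of the lens glass, with your fingers clear of the label. The camera looks slightly downwards, so lean the jar to suit. Do not touch the camera, leave the tubs and the other things where they are, and finish while still holding the jar there, steady in the air.

Things in the scene. Friction and masses are not known exactly. Their poses are not given: they have to be found in the camera images.
- jar_center (a point): Centre, half-way up, of the tall sample jar, the only tall thing in the tray: round, clear, full of almonds, white screw lid, one paper label. Body 54 mm across up to 78 mm, lid 50 mm across, 98 mm high over all, 0.10 to 0.18 kg, weight centred about half-way up. z up the jar's axis, x out through the label's middle. Upright; label within 85 degrees of +x.
- label: Paper label stuck on the jar's side: 46 mm high, wrapped 40 degrees either way round the jar from its middle, a black bar code in its lower half. Origin at the middle of its face, 27.8 mm from the jar's axis and 42 mm above the jar's underside (7 mm below jar_center); x straight out of the label, z up the jar.
- focus (a point): Point in the air where the middle of the label belongs: on the optical axis, 150 mm before the lens glass, 0.195 to 0.25 m above the bench. x points to the lens, y level, z is up in the camera's picture (it leans: the camera is tilted 15 to 30 degrees down). When the jar is rightly shown, the label's x, y, z lie along these.
- lens (a point): Centre of the lens glass of the inspection camera, in a black ring light 62 mm in diameter, about 0.28 m above the bench. The aluminium camera housing is 42 mm square and reaches from 24 to 96 mm behind the glass. Axes as focus.
- stand_front (a point): Middle of the top front edge of the fixed camera stand's base: a grey plate 150 x 150 x 12 mm reaching from here along +x of this point. A steel column 22 mm in diameter and 347 mm high stands 115 mm behind this edge and carries the camera in a yoke, hinged 300 mm up, 55 mm behind this edge. The camera looks along -x of this point, towards the robot.
- tray: Blue plastic tray, fixed to the bench: 250 mm (its x) by 345 mm (its y), 22 mm high (26 mm with its rim), floor 4 mm thick. Origin at the centre of its underside. The jar and four tubs stand on its floor in five of its six places: two rows along y, 110 mm apart; places 105 mm apart in a row.
- tub1_center (a point): Middle of a short round lidded tub of yellow cubes: 76 mm in diameter over the lid, 39 mm high, loose in the tray. Leave it alone.
- tub2_center (a point): A like tub of pale nuts, loose in the tray. Leave it alone.
- tub3_center (a point): A like tub of green grapes, loose in the tray. Leave it alone.
- tub4_center (a point): A like tub of red tomatoes, loose in the tray. Leave it alone.
- bottle: White tablet bottle, 42 mm in diameter and 88 mm high, loose on the bench beside the tray. Origin at its underside. Leave it alone.
- thermometer: Probe thermometer lying loose on the bench, 175 mm long and 16 mm high; origin on the bench 21 mm before the middle of its steel probe, x along the probe to its tip. Leave it alone.
- pen: Black pen 10 mm thick and 137 mm long, lying loose on the bench. Leave it alone.

How it is judged:
By the outcome, as a careful person would: the job done as asked, in the order asked, and still so for the second after the job is handed in, while the arm keeps its last pose, push and grip.
It also fails if it takes over 32 s, if anything falls off the work surface, if the arm or the gripper's body presses on something with over 40 N, if the wrist force passes 120 N, or if a joint passes its speed limit or range.

## Working session

There is one attempt and no reset: what is moved stays moved. The work goes in short steps, Python scripts to look and compute and a shell command to move; the robot and the scene stay as the last step left them, time stands still between calls to the robot, and variables do not carry over. Pictures are saved under pics/ and viewed, at most 10 in all, crops included, and the job is handed in when it is done.

```bash
mkdir -p pics
cat > h.py <<'E'
import numpy as np, cv2
from plant import robot
def shot(n):
    p=robot.read_camera(n); return p
def save(p,f): cv2.imwrite('pics/'+f,cv2.cvtColor(p['frame'],cv2.COLOR_RGB2BGR))
def K(p): return np.array([[p['fx'],0,p['cx']],[0,p['fy'],p['cy']],[0,0,1.]])
def R(p): return cv2.Rodrigues(np.array(p['rvec'],float))[0]
def ray(p,uv):
    r=R(p); d=r.T@np.linalg.inv(K(p))@np.array([uv[0],uv[1],1.]); o=-r.T@np.array(p['tvec'],float).ravel()
    return o,d/np.linalg.norm(d)
def onz(p,uv,z):
    o,d=ray(p,uv); return o+d*(z-o[2])/d[2]
def tri(rs):
    A=0;b=0
    for o,d in rs:
        M=np.eye(3)-np.outer(d,d); A=A+M; b=b+M@o
    return np.linalg.solve(A,b)
def proj(p,X): return cv2.projectPoints(np.atleast_2d(np.array(X,float)),np.array(p['rvec'],float),np.array(p['tvec'],float),K(p),None)[0][:,0]
E
python3 - <<'E'
from h import *
for n in('scene','top'):
    p=shot(n); save(p,n+'0.png'); print(n,'cam',-R(p).T@np.array(p['tvec']).ravel(), R(p)[2],p['fx'])
    for k in ['jar_center','label','lens','stand_front','tray','focus','bottle','thermometer','pen','tub1_center']:
        for g in robot.regions_of(p,k)[:2]:
            m=g['mask']; ys,xs=np.nonzero(m); print(k,round(g['conf'],2),np.round(g['rect']),[round(xs.mean(),1),round(ys.mean(),1)] if len(xs) else 0,len(xs))
E
```

```text
scene cam [1.25004487 0.70019297 0.92883425] [-0.55905742 -0.57106786 -0.60111255] 540.5529816417778
jar_center 0.93 [436. 302. 461. 350.] [np.float64(446.9), np.float64(324.5)] 1113
label 0.49 [432. 320. 451. 344.] [np.float64(441.4), np.float64(334.2)] 244
lens 0.58 [180. 193. 234. 220.] [np.float64(208.4), np.float64(206.3)] 947
stand_front 0.82 [156. 195. 257. 346.] [np.float64(202.2), np.float64(272.2)] 5362
tray 0.94 [302. 263. 489. 412.] [np.float64(390.7), np.float64(336.6)] 9539
focus 0.56 [182. 195. 232. 225.] [np.float64(208.6), np.float64(206.1)] 968
bottle 0.85 [326. 232. 338. 264.] [np.float64(331.2), np.float64(249.2)] 398
bottle 0.57 [302. 264. 488. 408.] [np.float64(390.9), np.float64(336.6)] 9361
thermometer 0.73 [396. 344. 431. 382.] [np.float64(413.8), np.float64(360.2)] 1032
thermometer 0.67 [436. 303. 463. 347.] [np.float64(446.5), np.float64(324.5)] 1067
pen 0.46 [156. 194. 254. 346.] [np.float64(202.2), np.float64(271.8)] 5535
pen 0.41 [298. 230. 323. 248.] [np.float64(309.4), np.float64(237.8)] 102
tub1_center 0.71 [394. 345. 433. 379.] [np.float64(413.9), np
[... 353 characters left out ...]
15.3)] 223
lens 0.94 [375. 109. 418. 166.] [np.float64(398.7), np.float64(136.0)] 1363
lens 0.37 [262. 271. 295. 308.] [np.float64(276.6), np.float64(289.1)] 830
tray 0.79 [160. 212. 312. 322.] [np.float64(238.0), np.float64(264.5)] 12232
focus 0.69 [380. 110. 419. 166.] [np.float64(398.5), np.float64(136.1)] 1477
bottle 0.72 [158. 212. 314. 322.] [np.float64(237.9), np.float64(264.6)] 12318
bottle 0.7 [347. 299. 366. 316.] [np.float64(355.9), np.float64(306.1)] 294
pen 0.75 [430. 302. 477. 336.] [np.float64(459.7), np.float64(323.9)] 337
pen 0.55 [364. 313. 417. 320.] [np.float64(391.5), np.float64(315.5)] 264
tub1_center 0.89 [173. 229. 208. 256.] [np.float64(191.0), np.float64(242.2)] 780
```

Run:
```python
import cv2
a=cv2.imread('pics/scene0.png');b=cv2.imread('pics/top0.png')
c=cv2.resize(a[180:420,130:500],None,fx=2.1,fy=2.1,interpolation=cv2.INTER_CUBIC);cv2.imwrite('pics/s_crop.png',c)
d=cv2.resize(b[90:350,140:490],None,fx=2.2,fy=2.2,interpolation=cv2.INTER_CUBIC);cv2.imwrite('pics/t_crop.png',d)
e=cv2.resize(a[290:360,420:480],None,fx=8,fy=8,interpolation=cv2.INTER_CUBIC);cv2.imwrite('pics/jar_crop.png',e)
```

```text
(no output)
```

View pics/s_crop.png

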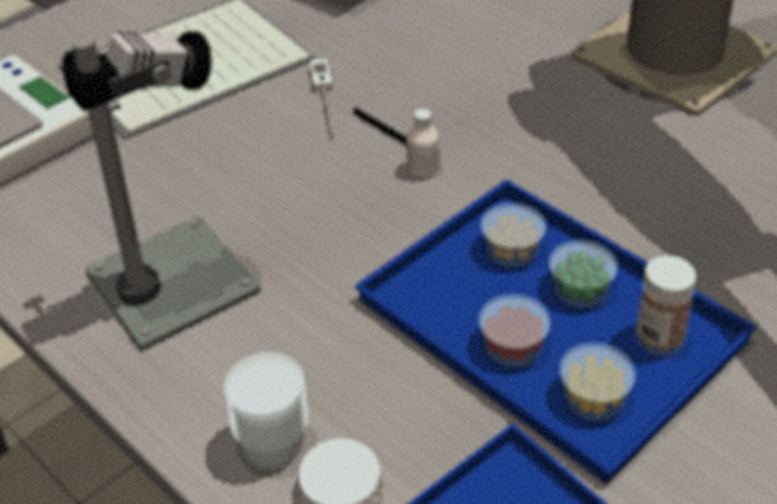

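View pics/t_crop.png

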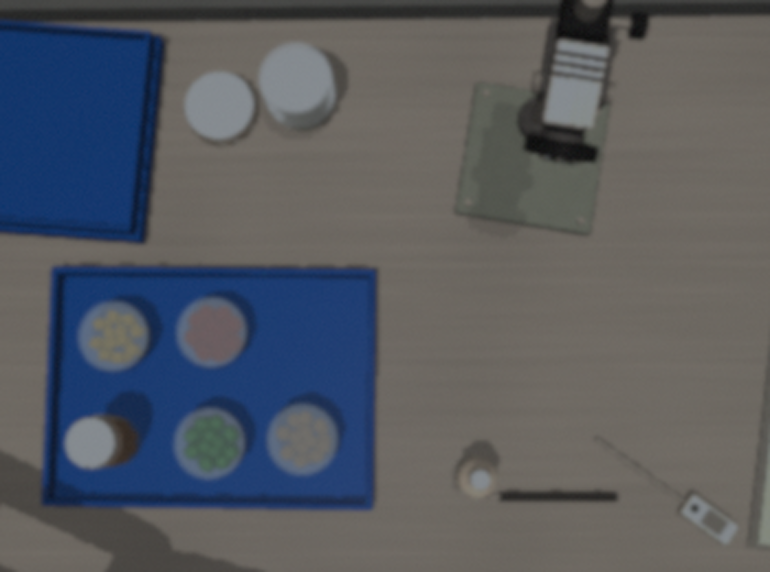

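View pics/jar_crop.png

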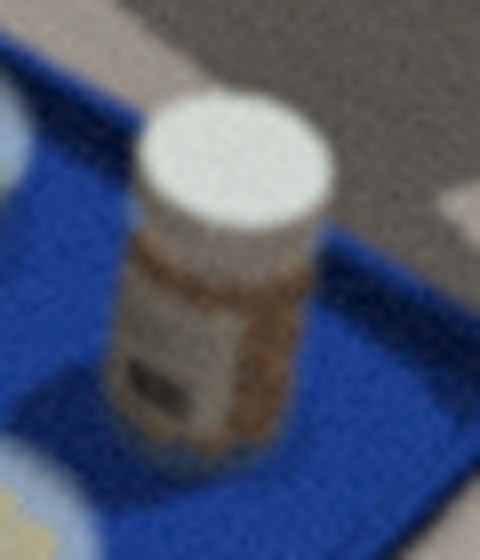

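The scene picture shows the jar (446,324) with its label on the left side of the visible face, bar code at about (440,338), right edge at u≈450. The camera head is at (208,206) and the lens ring at about (222,208). The top view shows the stand plate with corners at about (356,127), (347,186) and (408,196), and the jar lid at (182,291).

Run:
```python
from h import *
from scipy.optimize import least_squares
s=shot('scene');t=shot('top')
print({k:np.round(v,3) for k,v in robot.read_state().items()})
T=lambda u,v:(140+u/2.2,90+v/2.2)
S=lambda u,v:(130+u/2.1,180+v/2.1)
J=lambda u,v:(420+u/8,290+v/8)
# jar: lid top
lid=tri([ray(s,J(236,158)),ray(t,T(90,443))]);print('lid tri',lid, onz(s,J(236,158),.102), onz(t,T(90,443),.102))
jx=(onz(s,J(236,158),.102)+onz(t,T(90,443),.102))/2
for a in range(-60,61,10):
    def P(th,z): 
        r=np.radians(a+th); return [jx[0]+.0275*np.cos(r),jx[1]+.0275*np.sin(r),z]
    q=proj(s,[P(40,.069),P(40,.046),P(40,.023),P(0,.069),P(0,.035),P(0,.023)])
    print(a,np.round((q-[420,290])*8).astype(int).tolist())
# stand corners, top view z=.012 and scene
ct=[onz(t,T(*c),.012) for c in [(475,82),(456,212),(590,234)]]
cs=[onz(s,S(*c),.012) for c in [(87,270),(143,345),(260,287),(197,220)]]
print('plate top',np.round(ct,4),'\nscene',np.round(cs,4))
for rs in (ray(s,S(192,60)),):
    print('ring tri',tri([rs,ray(t,T(562,148))]))
```

```text
{'t': np.float64(1.2), 'q': array([ 1.124,  0.13 ,  1.488,  0.   ,  1.523, -0.085]), 'dq': array([-0.001, -0.   , -0.   ,  0.001,  0.   ,  0.001]), 'joint_torque': array([-3.0000e-03, -5.5980e+01, -4.9204e+01,  7.6000e-02,  2.4000e-02,
       -0.0000e+00]), 'tool_pos': array([0.212, 0.561, 0.2  ]), 'orientation': array([-0.565, -3.09 ,  0.   ]), 'force': array([0.686, 0.238, 0.239]), 'wrist_torque': array([ 0.052,  0.03 , -0.017]), 'gripper_force': np.float64(0.0), 'opening': np.float64(0.093)}
lid tri [0.47505833 0.30031126 0.1006809 ] [0.47568656 0.30139498 0.102     ] [0.47552857 0.29932931 0.102     ]
-60 [[134, 276], [125, 335], [116, 393], [116, 226], [103, 313], [99, 342]]
-50 [[146, 287], [137, 346], [128, 404], [116, 239], [103, 325], [99, 355]]
-40 [[160, 297], [150, 356], [141, 414], [119, 251], [106, 338], [101, 368]]
-30 [[176, 305], [166, 364], [157, 422], [125, 264], [112, 351], [107, 381]]
-20 [[193, 311], [183, 370], [173, 428], [134, 276], [121, 363], [116, 393]]
-10 [[211, 315], [201, 375], [191, 432], [146, 287], [132, 374], [128, 404]]
0 [[229, 317], [219, 377], [209, 434], [160, 297], [146, 384], [141, 414]]
10 [[247, 317], [237, 376], [226, 434], [176, 305], [162, 392], [157, 422]]
20 [[264, 314], [254, 373], [243, 431], [193, 311], [178, 398], [173, 428]]
30 [[280, 309], [269, 369], [258, 426], [211, 315], [196, 402], [191, 432]]
40 [[293, 303], [282, 362], [272, 419], [229, 317], [214, 404], [209, 434]]
50 [[305, 294], [294, 353], [283, 411], [247, 317], [232, 404], [226, 434]]
60 [[313, 284], [302, 343], [291, 400], [264, 314], [248, 401], [243, 431]]
plate top [[ 0.8702 -0.0911  0.012 ]
 [ 0.7244 -0.0688  0.012 ]
 [ 0.6992 -0.2141  0.012 ]] 
scene [[ 0.8464 -0.2304  0.012 ]
 [ 0.8685 -0.0884  0.012 ]
 [ 0.7265 -0.0637  0.012 ]
 [ 0.7064 -0.2065  0.012 ]]
ring tri [ 0.71975377 -0.14251938  0.28117811]
```

Run:
```python
from h import *
s=shot('scene')
yaw=np.radians(-9.2);f=np.array([.7145,-.138,.012]);X=np.array([np.cos(yaw),np.sin(yaw),0]);Y=np.array([-X[1],X[0],0]);Z=np.array([0,0,1.])
u0,v0,w,h=155,185,95,50
out=[]
for td in(15,20,25,30):
    t=np.radians(td);ax=-X*np.cos(t)-Z*np.sin(t) # looking dir
    zf=-X*np.sin(t)+Z*np.cos(t)
    H=f*[1,1,0]+X*.055+Z*.300; L=H+ax*.060
    im=cv2.resize(cv2.cvtColor(s['frame'],cv2.COLOR_RGB2BGR)[v0:v0+h,u0:u0+w],None,fx=4,fy=4,interpolation=cv2.INTER_CUBIC)
    im=cv2.convertScaleAbs(im,alpha=1.4,beta=20)
    d=lambda pts,c,cl=True:cv2.polylines(im,[np.round((proj(s,pts)-[u0,v0])*4+1.5).astype(int)],cl,c,1)
    d([L+.031*(Y*np.cos(a)+zf*np.sin(a)) for a in np.linspace(0,6.28,40)],(0,0,255))
    for b in(.024,.096): d([L-ax*b+.021*(Y*i+zf*j) for i,j in((1,1),(1,-1),(-1,-1),(-1,1))],(0,255,0))
    for i,j in((1,1),(1,-1),(-1,1)): d([L-ax*.024+.021*(Y*i+zf*j),L-ax*.096+.021*(Y*i+zf*j)],(0,255,0),False)
    cv2.putText(im,str(td),(5,190),0,.7,(0,0,255),2);out.append(im)
cv2.imwrite('pics/tilt.png',np.vstack([np.hstack(out[:2]),np.hstack(out[2:])]))
```

```text
(no output)
```

View pics/tilt.png

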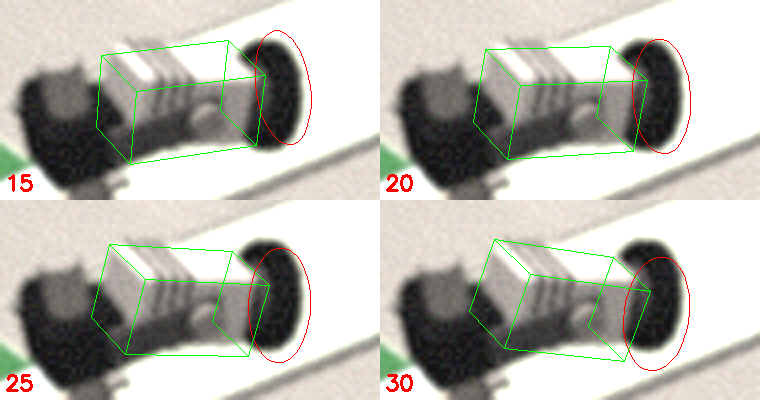

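The tilt lies between 15 and 20 degrees. The ring spans about (215–231, 194–223). I'll zoom in to read the housing slope.

Run:
```python
from h import *
acc=0
for i in range(6): acc=acc+shot('scene')['frame'].astype(float)
s=shot('scene'); acc=np.clip(acc/6*1.0,0,255).astype(np.uint8)
u0,v0,w,h=172,188,66,42;k=10
im=cv2.resize(cv2.cvtColor(acc,cv2.COLOR_RGB2BGR)[v0:v0+h,u0:u0+w],None,fx=k,fy=k,interpolation=cv2.INTER_CUBIC)
for g in range(0,w,10): cv2.putText(im,str(u0+g),(g*k,10),0,.35,(0,0,255),1);cv2.line(im,(g*k+5,12),(g*k+5,18),(0,0,255),1)
for g in range(0,h,10): cv2.putText(im,str(v0+g),(0,g*k+8),0,.35,(0,0,255),1)
cv2.imwrite('pics/cam10.png',im)
yaw=np.radians(-9.2);f=np.array([.7145,-.138,.012]);X=np.array([np.cos(yaw),np.sin(yaw),0]);Y=np.array([-X[1],X[0],0]);Z=np.array([0,0,1.])
for td in range(12,32,3):
    t=np.radians(td);ax=-X*np.cos(t)-Z*np.sin(t);zf=-X*np.sin(t)+Z*np.cos(t)
    H=f*[1,1,0]+X*.055+Z*.300; L=H+ax*.060
    P=lambda b,i,j:L-ax*b+.021*(Y*i+zf*j)
    q=(proj(s,[P(.024,1,1),P(.096,1,1),P(.024,1,-1),P(.096,1,-1),P(.096,-1,1),L])-[u0,v0])*k+4.5
    g=np.array([L+.031*(Y*np.cos(a)+zf*np.sin(a)) for a in np.linspace(0,6.28,90)]);e=cv2.fitEllipse(((proj(s,g)-[u0,v0])*k).astype(np.float32))
    print(td,np.round(q).astype(int).tolist(),'slope',np.round((q[0]-q[1])[1]/(q[0]-q[1])[0],3),'ell',np.round(e[1]),round(e[2],1))
```

```text
12 [[488, 150], [166, 207], [477, 326], [160, 388], [78, 117], [537, 177]] slope -0.176 ell [129. 289.] 168.8
15 [[492, 157], [171, 198], [472, 334], [156, 381], [83, 108], [536, 190]] slope -0.126 ell [135. 288.] 171.6
18 [[496, 165], [177, 189], [466, 343], [152, 373], [89, 99], [534, 203]] slope -0.075 ell [142. 288.] 174.5
21 [[499, 173], [184, 180], [460, 351], [148, 366], [95, 91], [531, 216]] slope -0.023 ell [147. 287.] 177.6
24 [[501, 181], [191, 172], [454, 359], [145, 358], [102, 83], [528, 229]] slope 0.03 ell [153. 287.] 0.7
27 [[504, 189], [198, 163], [447, 367], [142, 349], [109, 75], [524, 242]] slope 0.084 ell [158. 286.] 3.9
30 [[505, 198], [206, 156], [440, 374], [140, 341], [117, 67], [520, 255]] slope 0.141 ell [163. 286.] 7.2
```

View pics/cam10.png

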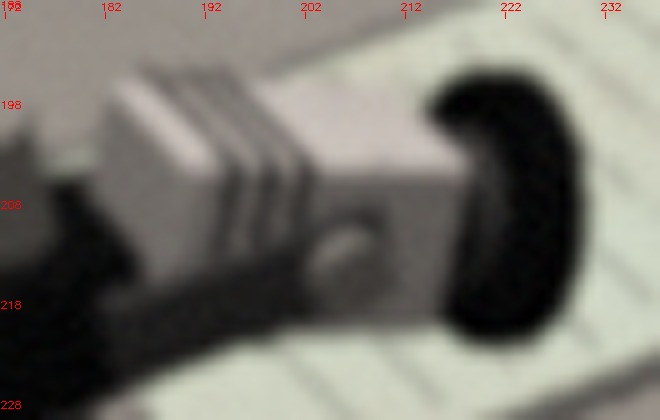

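```bash
python3 -m handwheel '[[-1,-0.339,-0.15,0,0,0,-0.167],[-1,-0.339,-0.15,0,0,0,-0.167],[-1,-0.339,-0.15,0,0,0,-0.167],[-1,-0.339,-0.15,0,0,0,-0.167],[-1,-0.339,-0.15,0,0,0,-0.167],[-1,-0.339,-0.15,0,0,0,-0.167],[-1,-0.339,-0.15,0,0,0,-0.167],[-1,-0.339,-0.15,0,0,0,-0.167],[-1,-0.339,-0.15,0,0,0,-0.167],[-1,-0.339,-0.15,0,0,0,-0.167],[-1,-0.339,-0.15,0,0,0,-0.167]]' 40
python3 - <<'E'
from h import *
s=robot.read_state();p=shot('scene')
Rt=cv2.Rodrigues(s['orientation'])[0];print(s['tool_pos'],np.round(Rt,3))
tip=np.array(s['tool_pos'])+Rt@[0,0,.014]
im=p['frame'].copy();u0,v0=380,220
im=cv2.cvtColor(im,cv2.COLOR_RGB2BGR)
im=cv2.resize(im[v0:v0+150,u0:u0+130],None,fx=4,fy=4,interpolation=cv2.INTER_CUBIC)
for X,c in((tip,(0,0,255)),([.4756,.3004,.102],(0,255,0)),([tip[0],tip[1],.102],(0,0,255))):
    q=(proj(p,X)[0]-[u0,v0])*4+1.5;cv2.circle(im,tuple(int(round(a)) for a in q),3,c,-1)
cv2.imwrite('pics/above.png',im)
E
```

```text
t: 2.98
tool_pos: [0.4757, 0.3017, 0.1999]
orientation: [0.258, -3.131, -0.0]
force: [0.3, 0.5, -0.0]
opening: 0.0927
gripper_force: 0.0
[0.47568818 0.30172486 0.19986722] [[-0.987 -0.164 -0.   ]
 [-0.164  0.987  0.   ]
 [-0.     0.    -1.   ]]
```

View pics/above.png

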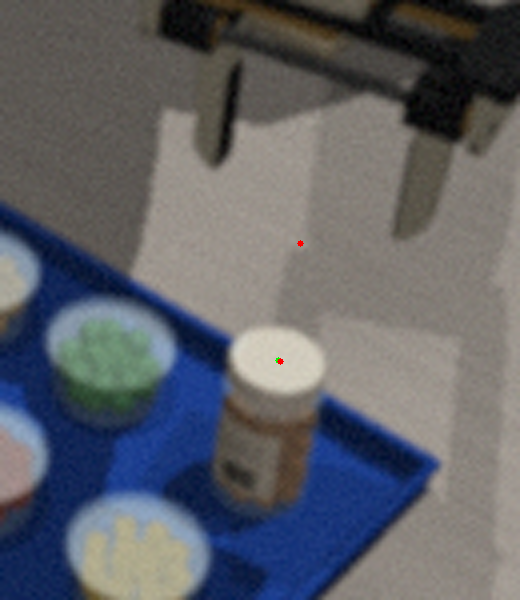

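The lid is at (277,360) in the crop, right under the tool axis. The fingertips at (212,165) and (405,238) look higher than my projected tip point (300,243), so I'll check that before descending.

Run:
```python
from h import *
s=robot.read_state();p=shot('scene');t=shot('top')
print(robot.tip_reach,s['opening'],s['tool_pos'])
Rt=cv2.Rodrigues(s['orientation'])[0];T=np.array(s['tool_pos'])
for d in (.014,-.005,-.02):
  print(d,np.round((proj(p,[T+Rt@[0,y,d] for y in(-.064,-.047,0,.047,.064)])-[380,220])*4).astype(int).tolist())
```

```text
0.014 0.09248977808290007 [0.47582783 0.30156727 0.19991718]
0.014 [[184, 197], [214, 208], [298, 242], [386, 276], [418, 289]]
-0.005 [[188, 169], [218, 180], [303, 214], [392, 248], [424, 261]]
-0.02 [[191, 146], [221, 158], [307, 191], [396, 225], [429, 238]]
```

```bash
python3 -m handwheel '[[-0.3,0,0,0,0,0,0],[-0.3,0,0,0,0,0,0],[-0.3,0,0,0,0,0,0],[-0.3,0,0,0,0,0,0],[-0.3,0,0,0,0,0,0]]' 40
python3 - <<'E'
from h import *
s=robot.read_state();p=shot('scene');t=shot('top')
Rt=cv2.Rodrigues(s['orientation'])[0];T=np.array(s['tool_pos']);o=s['opening']/2
out=[]
for c,u0,v0,w,h in((p,400,220,80,100),(t,150,240,80,100)):
    im=cv2.resize(cv2.cvtColor(c['frame'],cv2.COLOR_RGB2BGR)[v0:v0+h,u0:u0+w],None,fx=5,fy=5,interpolation=cv2.INTER_CUBIC)
    for d,col in((.014,(0,0,255)),(-.005,(0,255,0)),(-.02,(255,255,0))):
        for y in(-o,0,o):
            q=(proj(c,T+Rt@[0,y,d])[0]-[u0,v0])*5+2;cv2.circle(im,tuple(int(round(a)) for a in q),3,col,-1)
    out.append(im)
cv2.imwrite('pics/half.png',np.hstack(out))
E
```

```text
t: 3.75
tool_pos: [0.4763, 0.3008, 0.1998]
orientation: [-0.255, 3.131, -0.0]
force: [-0.5, -0.4, 0.7]
opening: 0.0613
gripper_force: 0.0
```

View pics/half.png

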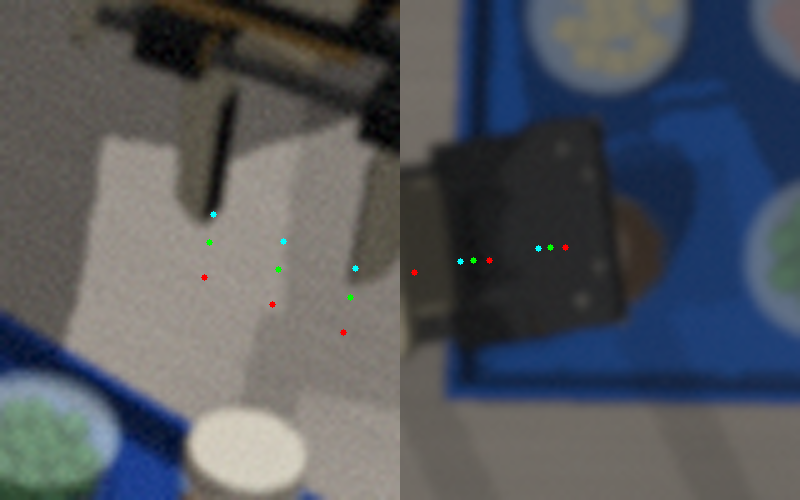

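In both views the fingers are laterally in line with the lid, but the tips look about 30 mm higher than stated. I'll go part-way down and look again.

```bash
python3 -m handwheel '[[-0.3,0,0,0.05,0,0,0],[-0.3,0,0,0.09,0,0,0],[-0.3,0,0,0.09,0,0,0],[-0.3,0,0,0.09,0,0,0]]' 40
python3 - <<'E'
from h import *
s=robot.read_state();p=shot('scene');t=shot('top')
Rt=cv2.Rodrigues(s['orientation'])[0];T=np.array(s['tool_pos']);o=s['opening']/2
out=[]
c,u0,v0,w,h=(p,400,260,90,100)
im=cv2.resize(cv2.cvtColor(c['frame'],cv2.COLOR_RGB2BGR)[v0:v0+h,u0:u0+w],None,fx=6,fy=6,interpolation=cv2.INTER_CUBIC)
for d,col in((.014,(0,0,255)),(-.005,(0,255,0)),(-.02,(255,255,0))):
    for y in(-o,0,o):
        q=(proj(c,T+Rt@[0,y,d])[0]-[u0,v0])*6+2;cv2.circle(im,tuple(int(round(a)) for a in q),2,col,-1)
cv2.imwrite('pics/down1.png',im)
E
```

```text
t: 4.35
tool_pos: [0.4771, 0.3013, 0.1116]
orientation: [-0.255, 3.13, 0.001]
force: [0.9, 0.1, 0.5]
opening: 0.0606
gripper_force: 0.0
```

View pics/down1.png

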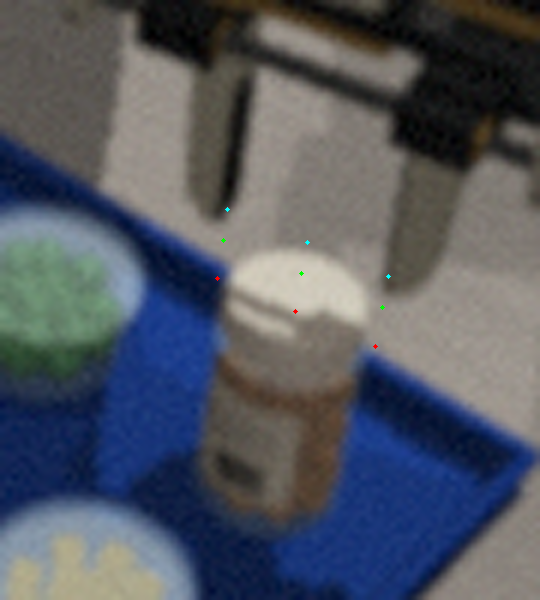

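The lid lies centred between the fingers, whose tips end at about (222,223) and (388,290), so about z≈0.124. I'll go down 48 mm more and close on the lid.

```bash
python3 -m handwheel '[[-0.3,0,0,0.025,0,0,0],[-0.3,0,0,0.048,0,0,0],[-0.3,0,0,0.048,0,0,0],[-0.3,0,0,0.048,0,0,0],[0.3,0,0,0.048,0,0,0],[0.3,0,0,0.048,0,0,0],[0.3,0,0,0.048,0,0,0],[0.3,0,0,0.048,0,0,0],[0.3,0,0,0.048,0,0,0],[0.3,0,0,0.048,0,0,0]]' 45
python3 - <<'E'
from h import *
s=robot.read_state();p=shot('scene')
T=np.array(s['tool_pos']);print(T,s['opening'],s['gripper_force'],s['orientation'],s['q'])
c,u0,v0,w,h=(p,400,280,90,80)
im=cv2.resize(cv2.cvtColor(c['frame'],cv2.COLOR_RGB2BGR)[v0:v0+h,u0:u0+w],None,fx=7,fy=7,interpolation=cv2.INTER_CUBIC)
cv2.imwrite('pics/grip.png',im)
E
```

```text
t: 5.7
tool_pos: [0.4777, 0.3009, 0.0636]
orientation: [-0.255, 3.129, 0.0]
force: [-1.0, -3.3, 5.6]
opening: 0.0494
gripper_force: 47.8
[0.4776571  0.30094628 0.06364947] 0.049389723602517956 47.75152903050184 [-2.55089388e-01  3.12851368e+00  3.35157530e-04] [ 4.71989358e-01  1.39540299e-01  1.73383884e+00 -8.69490700e-04
  1.26563887e+00 -1.26126070e+00]
```

View pics/grip.png

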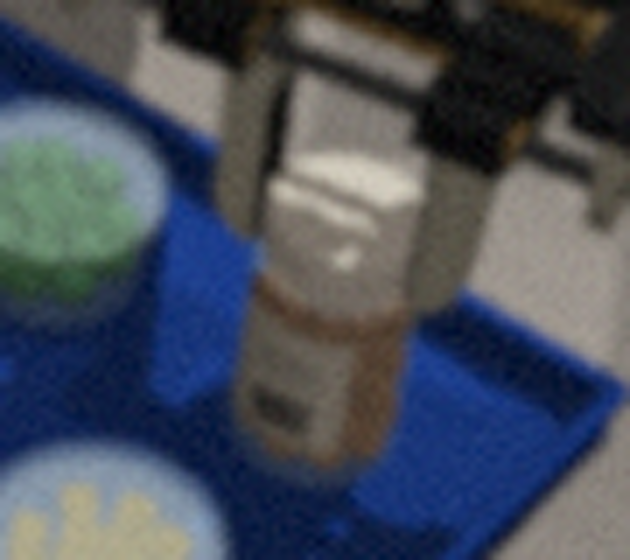

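The opening of 49 mm matches the lid. The label, with its code at about (440,338), is clear below the fingers. Next I'll work out the move.

```bash
cat >> h.py <<'E'
LENS=np.array([.7155,-.139,.280]);yaw,tilt=np.radians(-9.2),np.radians(20)
def frame(yaw=yaw,tilt=tilt):
    xf=np.array([np.cos(tilt)*np.cos(yaw),np.cos(tilt)*np.sin(yaw),np.sin(tilt)]);yf=np.array([-np.sin(yaw),np.cos(yaw),0]);return xf,yf,np.cross(xf,yf)
def goal(lens=LENS,off=(0,0,0),lab=.0176):
    xf,yf,zf=frame(); F=lens-.15*xf
    return F-.0278*xf+lab*zf+np.array(off),np.array([-xf,yf,-zf]).T
def rel(Tg,Rg):
    s=robot.read_state();Rc=cv2.Rodrigues(s['orientation'])[0]
    return Rc.T@(Tg-s['tool_pos']),cv2.Rodrigues(Rc.T@Rg)[0].ravel()/np.pi
E
python3 -c "
from h import *
g=goal();print(g[0],*rel(*g))"
```

```text
[ 0.54462977 -0.11132506  0.23572741] [ 2.12711709e-04 -4.17685009e-01 -1.72091191e-01] [ 0.01810175 -0.10927962  0.10181166]
```

```bash
python3 -m handwheel '[[0.3,0,0,-0.02,0,0,0],[0.3,0,0,-0.05,0,0,0],[0.3,0,0,-0.09,0,0,0],[0.3,0,0,-0.12,0,0,0],[0.3,0,-0.02,-0.14,0,0,0],[0.3,0,-0.06,-0.15,0.002,-0.011,0.01],[0.3,0,-0.1,-0.16,0.004,-0.022,0.02],[0.3,0,-0.14,-0.165,0.006,-0.036,0.034],[0.3,0,-0.18,-0.172,0.008,-0.05,0.045],[0.3,0,-0.22,-0.172,0.01,-0.06,0.055],[0.3,0,-0.26,-0.172,0.012,-0.07,0.065],[0.3,0,-0.3,-0.172,0.014,-0.08,0.075],[0.3,0,-0.34,-0.172,0.016,-0.09,0.085],[0.3,0,-0.375,-0.172,0.017,-0.1,0.093],[0.3,0,-0.4,-0.172,0.018,-0.106,0.099],[0.3,0,-0.412,-0.172,0.018,-0.109,0.102],[0.3,0,-0.418,-0.172,0.018,-0.109,0.102],[0.3,0,-0.418,-0.172,0.018,-0.109,0.102],[0.3,0,-0.418,-0.172,0.018,-0.109,0.102]]' 45
python3 - <<'E'
from h import *
g=goal();print(rel(*g)); xf,yf,zf=frame();F=LENS-.15*xf;C=F-.0278*xf
s=shot('scene');t=shot('top')
o=[]
for c,n,u0,v0,w,h in((s,'s',190,190,130,125),(t,'t',320,90,110,125)):
    for k in('label','jar_center','lens'):
        for r in robot.regions_of(c,k)[:2]:
            ys,xs=np.nonzero(r['mask']);print(n,k,round(r['conf'],2),np.round(r['rect']),xs.mean().round(1),ys.mean().round(1))
    P=[C-zf*.042,C-zf*.007,C+zf*.056,F,LENS]
    print(n,np.round(proj(c,P),1).tolist())
    im=cv2.resize(cv2.cvtColor(c['frame'],cv2.COLOR_RGB2BGR)[v0:v0+h,u0:u0+w],None,fx=3,fy=4,interpolation=cv2.INTER_CUBIC)
    d=lambda pts,col,cl=True:cv2.polylines(im,[np.round((proj(c,pts)-[u0,v0])*[3,4]+1).astype(int)],cl,col,1)
    circ=lambda c0,r,a,b:[c0+r*(a*np.cos(i)+b*np.sin(i)) for i in np.linspace(0,6.28,40)]
    d(circ(C-zf*.042,.027,xf,yf),(0,255,0));d(circ(C+zf*.036,.027,xf,yf),(0,255,0));d(circ(C+zf*.056,.025,xf,yf),(255,255,0));d(circ(LENS,.031,yf,zf),(0,0,255))
    L=lambda a,z:C+zf*z+.0278*(xf*np.cos(a)+yf*np.sin(a))
    A=np.linspace(-.698,.698,9);d([L(a,-.023) for a in A]+[L(a,.023) for a in A[::-1]],(0,0,255));o.append(im)
cv2.imwrite('pics/hold.png',np.hstack(o))
E
```

```text
t: 8.12
tool_pos: [0.5441, -0.1109, 0.2338]
orientation: [0.223, 2.788, -0.04]
force: [0.5, 0.2, -1.0]
opening: 0.0492
gripper_force: 47.3
(array([-0.00116389, -0.00038001, -0.00157823]), array([-6.83945725e-05, -1.21168942e-03,  2.55227362e-04]))
s label 0.53 [299. 235. 325. 247.] 310.9 238.9
s label 0.48 [279. 196. 290. 219.] 283.1 207.2
s jar_center 0.66 [281. 180. 306. 227.] 290.1 204.5
s lens 0.59 [178. 190. 232. 221.] 207.9 205.8
s [[285.4, 221.4], [288.8, 208.3], [295.1, 184.0], [279.9, 206.1], [223.5, 208.7]]
t label 0.55 [368. 236. 387. 249.] 377.4 240.9
t label 0.35 [360. 237. 393. 266.] 376.3 248.1
t jar_center 0.79 [362. 237. 391. 258.] 375.9 246.3
t lens 0.68 [378. 107. 419. 162.] 398.4 136.3
t [[374.9, 246.9], [375.8, 251.6], [377.7, 261.0], [378.6, 238.8], [393.0, 160.2]]
```

View pics/hold.png

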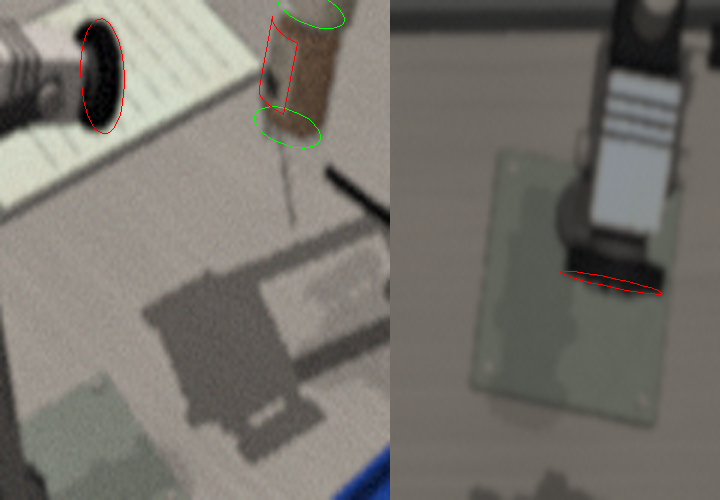

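The lens overlay (red) matches the ring in both views. The jar seems a few pixels right of and above its model (bottom at about (287,224)), so I'll measure that with the masks, using the earlier pose to calibrate.

Run:
```python
from h import *
st=robot.read_state();T=np.array(st['tool_pos']);Rt=cv2.Rodrigues(st['orientation'])[0]
def lab(c,C,x,y,z,lo=-.023,hi=.023):
    cam=-R(c).T@np.array(c['tvec']).ravel();m=np.zeros((480*4,640*4),np.uint8)
    def q(a,h):
        return proj(c,[C+z*h+.0278*(x*np.cos(a)+y*np.sin(a))])[0]
    A=[a for a in np.linspace(-.698,.698,60) if (cam-C)@(x*np.cos(a)+y*np.sin(a))-.0278>0]
    pts=np.array([q(a,lo) for a in A]+[q(a,hi) for a in A[::-1]]);cv2.fillPoly(m,[np.round(pts*4).astype(int)],1)
    ys,xs=np.nonzero(m);return np.round([xs.mean()/4,ys.mean()/4,*pts.min(0),*pts.max(0)],1)
def body(c,C,x,y,z):
    P=[C+z*h+r*(x*np.cos(a)+y*np.sin(a)) for h,r in((-.042,.027),(.036,.027)) for a in np.linspace(0,6.28,30)]
    hull=cv2.convexHull(proj(c,P).astype(np.float32));return hull
x,y,z=-Rt[:,0],Rt[:,1],-Rt[:,2];C=T+.0176*Rt[:,2]
print('T',T)
for n in('scene','top'):
    a=[];j=[]
    for i in range(4):
        c=shot(n)
        for r in robot.regions_of(c,'label'):
            ys,xs=np.nonzero(r['mask'])
            if n=='top' or xs.mean()<296: a.append([r['conf'],xs.mean(),ys.mean(),*r['rect']])
        for r in robot.regions_of(c,'jar_center')[:1]:
            ys,xs=np.nonzero(r['mask']);mk=r['mask'];j.append([xs.mean(),ys.mean(),*r['rect']])
            # mask axis rows
    print(n,np.round(a,1).tolist(),'\n jar',np.round(np.mean(j,0),1))
    print(' model label',lab(c,C,x,y,z),'body',np.round(body(c,C,x,y,z)[:,0].min(0),1),np.round(body(c,C,x,y,z)[:,0].max(0),1))
    if n=='scene':
        print(' initial model',lab(c,np.array([.4756,.3004,.046]),np.array([.988,.156,0]),np.array([-.156,.988,0]),np.array([0,0,1.])))
        # colour edges along cross-sections of the jar
        im=np.mean([shot(n)['frame'].astype(float) for _ in range(8)],0)
        for h in(-.030,-.015,0,.015,.028):
            p0=proj(c,C+z*h)[0];d=proj(c,C+z*(h+.01))[0]-p0;d/=np.linalg.norm(d);nn=np.array([-d[1],d[0]])
            w=np.arange(-20,21)*nn[:,None]*np.sign(nn[0])+p0[:,None]
            S=cv2.remap(im.astype(np.float32),w[0].astype(np.float32)[None],w[1].astype(np.float32)[None],1)[0]
            print(h,np.round(S[:,0]-S[:,2]).astype(int).tolist(),np.round(S.mean(1)).astype(int).tolist())
        # along axis, downward past the bottom
        w=np.array([proj(c,C+z*h)[0] for h in np.arange(-.07,.04,.003)],np.float32)
        S=cv2.remap(im.astype(np.float32),w[:,0][None],w[:,1][None],1)[0];print('axis -70..',np.round(S[:,0]-S[:,2]).astype(int).tolist())
```

```text
T [ 0.54411848 -0.11135762  0.23384191]
scene [[0.7, 283.1, 206.3, 276.1, 194.9, 291.4, 217.0], [0.6, 283.0, 206.2, 277.5, 193.8, 288.4, 217.2], [0.6, 282.9, 207.3, 277.4, 199.6, 288.4, 215.5], [0.6, 282.8, 206.0, 275.7, 192.3, 288.6, 215.9]] 
 jar [290.  204.2 279.3 179.8 304.4 224.9]
 model label [282.2 207.6 276.1 194.6 288.9 218.8] body [274.7 187.7] [304.3 227.2]
 initial model [441.7 335.2 433.2 322.9 450.7 344.4]
-0.03 [9, 10, 12, 14, 14, 15, 15, 14, 13, 13, 16, 20, 24, 25, 24, 21, 20, 21, 22, 27, 32, 36, 36, 33, 31, 30, 30, 32, 32, 29, 23, 17, 15, 14, 14, 15, 14, 15, 15, 15, 15] [99, 108, 122, 134, 142, 146, 146, 144, 138, 122, 98, 85, 85, 93, 102, 107, 108, 105, 92, 78, 73, 75, 75, 72, 68, 66, 65, 66, 64, 64, 76, 103, 129, 143, 146, 146, 146, 145, 145, 145, 145]
-0.015 [16, 16, 17, 16, 13, 11, 9, 8, 9, 9, 7, 6, 6, 9, 13, 17, 19, 21, 25, 31, 32, 28, 27, 31, 35, 35, 34, 31, 32, 32, 23, 15, 14, 14, 15, 15, 14, 14, 14, 14, 14] [206, 200, 189, 166, 143, 124, 109, 97, 89, 77, 57, 43, 44, 58, 81, 104, 114, 111, 98, 82, 71, 67, 66, 70, 73, 73, 69, 66, 64, 65, 79, 107, 132, 144, 146,
[... 942 characters left out ...]
1, 142, 141, 142, 141, 136, 125, 111, 101, 97, 97, 95, 93, 94, 95, 95, 96, 96, 96, 94, 90, 87, 83, 76, 71, 71, 80, 98, 123, 143, 150, 149, 147, 147, 147, 147, 147]
axis -70.. [12, 12, 12, 12, 12, 13, 13, 12, 15, 22, 31, 34, 32, 32, 32, 31, 31, 31, 32, 30, 30, 30, 32, 33, 35, 35, 32, 32, 36, 36, 32, 25, 17, 16, 17, 18, 19]
top [[0.4, 377.7, 240.5, 367.7, 238.6, 387.6, 244.6], [0.5, 377.0, 240.7, 369.2, 236.3, 384.8, 245.0], [0.5, 388.7, 145.3, 349.0, 80.7, 433.2, 194.9], [0.4, 376.8, 240.6, 368.2, 237.1, 387.5, 243.1], [0.2, 399.0, 136.1, 380.5, 110.1, 418.6, 166.8]] 
 jar [376.2 247.4 359.9 238.1 391.9 264.6]
 model label [377.3 240.2 368.2 236.1 388.1 246.9] body [361.4 234.3] [391.6 272. ]
```

Run:
```python
from h import *
st=robot.read_state();T=np.array(st['tool_pos']);Rt=cv2.Rodrigues(st['orientation'])[0]
x,y,z=-Rt[:,0],Rt[:,1],-Rt[:,2];C=T+.0176*Rt[:,2];c=shot('scene')
for az in(-8,-4,0,4,8,12):
    o=[]
    for h in(-.015,0):
        p0=proj(c,C+z*h)[0];d=proj(c,C+z*(h+.01))[0]-p0;d/=np.linalg.norm(d);nn=np.array([-d[1],d[0]]);nn*=np.sign(nn[0])
        # label edge, point on edge crossing the section line
        a=np.radians(az+40)
        E=proj(c,[C+z*k+.0278*(x*np.cos(a)+y*np.sin(a)) for k in np.linspace(-.03,.04,71)])
        i=np.argmin(abs((E-p0)@d));o.append(round((E[i]-p0)@nn+20,2))
    print(az,o)
print(robot.read_state()['tool_pos'],rel(*goal()))
```

```text
-8 [np.float64(16.32), np.float64(16.3)]
-4 [np.float64(17.12), np.float64(17.11)]
0 [np.float64(17.94), np.float64(17.93)]
4 [np.float64(18.77), np.float64(18.76)]
8 [np.float64(19.6), np.float64(19.6)]
12 [np.float64(20.43), np.float64(20.43)]
[ 0.54408629 -0.11158774  0.23385032] (array([-0.0011011 ,  0.00034516, -0.00159884]), array([-2.33387970e-04, -1.10344932e-03, -3.88443993e-05]))
```

The label pose agrees with the model to about 1°. I'll make a small correction for sag, let it settle, check, and hand in.

```bash
python3 -m handwheel '[[0.3,-0.001,0,-0.0016,0,-0.001,0],[0.3,-0.001,0,-0.0016,0,-0.001,0],[0.3,-0.001,0,-0.0016,0,-0.001,0],[0.3,-0.001,0,-0.0016,0,-0.001,0],[0.3,-0.001,0,-0.0016,0,-0.001,0],[0.3,-0.001,0,-0.0016,0,-0.001,0]]' 45
python3 - <<'E'
from h import *
print(rel(*goal()))
p=shot('scene')
for r in robot.regions_of(p,'label')[:2]: ys,xs=np.nonzero(r['mask']);print(xs.mean(),ys.mean())
s=robot.read_state();print(s['gripper_force'],np.abs(s['dq']).max())
print(robot.close_job())
E
```

```text
t: 10.92
tool_pos: [0.5445, -0.1116, 0.2356]
orientation: [0.224, 2.785, -0.04]
force: [0.3, -0.7, -0.3]
opening: 0.0494
gripper_force: 47.3
(array([-1.34471932e-04,  3.30847069e-04, -4.00962510e-05]), array([-2.22071596e-04, -1.38432878e-04, -4.09541302e-05]))
282.90555555555557 205.93333333333334
310.93548387096774 238.8709677419355
47.29074575006962 0.0018930887243967158
the job is handed in; nothing more can be done
None
```

I've handed the job in: the jar is held steady by its lid, with its label centred and square to the lens about 150 mm away and the fingers clear. This rests on my image measurements: the lens position is good to about 3 mm and the camera tilt, taken as 20°, to about 2°.

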